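Stand the fallen gift box back up at the packing rail

TASK

The open cardboard gift box has fallen onto its side on the grey packing mat. Push high on it to tip it back up over the bottom edge it rests on, so that it stands on its bottom with its mouth up, then push it along the mat until its far side is flush against the wooden rail, and leave it standing there. Only push: do not pick the box up, and leave the ribbon spool, the tape dispenser and the glue stick where they are.

Things in the scene. Friction and masses are not known exactly. Their poses are not given: they have to be found in the camera images.
- giftbox: Open, empty cardboard gift box, 100 x 100 mm, 80 mm bottom to mouth, 5 mm walls, about 0.25 kg, white inside and at its rim. Starts lying on a side, mouth towards the robot, bottom towards the rail. Origin: middle of the bottom edge it rests on. x: out of the mouth (box spans 0 to 80 mm); y: along that edge (+-50 mm); z: from the side it lies on to the other (0 to 100 mm).
- rim (a point): Middle of the mouth's upper outer edge as the box lies (giftbox frame 80, 0, 100 mm), 104 mm above the table at first: the place to push. Pushed level towards the rail the box tips rather than slides; leaned about 30 degrees it drops onto its bottom by itself. Standing, its x axis is up and its z axis points to the rail side, its mouth 84 mm above the table.
- mat: Grey packing mat, 4 mm thick, fixed to the table, with a light wooden rail along its far side. x level towards the rail, y left, z up. Spans x -200 to 160, y -180 to 180 mm. The rail's upright near face, where the box goes, is the plane x = 160 mm; it is 340 mm long (y -170 to 170), 18 mm thick, its top 28 mm above the table. Origin on the table.
- far_corner_a (a point): Point on the box's outer side at z = 100 mm (the upper side as it lies, the rail side once it stands): at its corner y = 50 mm, 10 mm from the bottom (giftbox frame 10, 50, 100 mm).
- far_corner_b (a point): The like point at the corner y = -50 mm (giftbox frame 10, -50, 100 mm).
- spool: Bystander: ribbon spool standing flat on the table beside the mat, 66 mm across, 40 mm high; origin under its centre.
- dispenser: Bystander: black desk tape dispenser, 120 x 50 mm, 75 mm high, beside the mat; origin under its centre.
- gluestick: Bystander: white glue stick standing on end on the table beside the mat, 28 mm across, 90 mm high; origin under its centre.
There are look-alikes about, which are no part of the job. What is meant by the giftbox is not pink, and is the smaller of those in its own colour.

How it is judged:
On the way, in this order (a step that is already met when the one before it is completed fails the run):
1. the gift box stands on its bottom on the mat, mouth up (angle between giftbox's own x axis and vertical below 0.06 rad and angular speed of giftbox below 0.3 rad/s), for 0.2 s.
2. the standing box is flush against the rail (angle between giftbox's own x axis and vertical below 0.06 rad and x of each of far_corner_a, far_corner_b in the frame of mat above 0.155 m and y of far_corner_a in the frame of mat between -0.17 and 0.17 m and y of far_corner_b in the frame of mat between -0.17 and 0.17 m), for 0.2 s.
At the end, for the whole second after the job is handed in: The gift box stands at rest on its bottom on the mat, mouth up (within 0.06 rad), both corners of its far side within 5 mm of the rail's face and within the rail's length (all of step 2 and height (world z) of giftbox below 0.012 m and linear speed of giftbox below 0.01 m/s and angular speed of giftbox below 0.1 rad/s); the robot touches nothing.
It fails at once if the gift box is lifted: the bottom edge it tips over comes more than 30 mm above the mat (height (world z) of giftbox above 0.034 m).
It fails at once if the spool is disturbed (moved over 20 mm or tipped) (distance of spool from where it was at the start of the episode above 0.02 m or angle between spool's own z axis and vertical above 0.3 rad).
It fails at once if the dispenser is disturbed (moved over 20 mm or tipped) (distance of dispenser from where it was at the start of the episode above 0.02 m or angle between dispenser's own z axis and vertical above 0.3 rad).
It fails at once if the gluestick is disturbed (moved over 20 mm or tipped) (distance of gluestick from where it was at the start of the episode above 0.02 m or angle between gluestick's own z axis and vertical above 0.3 rad).
It also fails if it takes over 54 s, if anything falls off the work surface, if the arm or the gripper's body presses on something with over 40 N, if the wrist force passes 120 N, or if a joint passes its speed limit or range.

ROBOT

A 6-joint arm with a two-finger parallel gripper is mounted at the origin on the work surface. World frame = base frame: x ahead of the robot, y to its left, z up, the work surface at z = 0. Lengths are in m, angles in rad, forces in N, time in s.
With the tool pointing down it reaches from about 0.425 to 0.95 m from the base axis. Payload 3.5 kg.
Tool frame: the origin (TCP) lies on the centre line of the jaws, within the pads' length; the fingertips stand 8 mm ahead of it and the grasp point (between the pads) lies 11 mm behind it; z points along the fingers, y is the line along which they close (so a half turn about z gives the same grasp; the last joint's range is limited). The gripper opens to 85 mm and grips with 20 to 120 N. Pads are 22 mm wide; open, the fingers measure 114 mm over their backs; the gripper's body (76 mm by 85 mm) begins 54 mm behind the grasp point. The pads swing forward as they close: fully open they stand 13 mm farther back than shut.
Start: joints at [-1.493, 0.286, 1.577, -0, 1.279, -0.15], TCP at [0.152, -0.658, 0.239] pointing down, gripper open.
Joint ranges: [-2.77, 2.77], [-0.9, 2.22], [0.21, 2.48], [-1.53, 4.67], [0.24, 2.81], [-2.84, 2.84]. Speed limits (rad/s): [2.79, 2.79, 3.14, 3.14, 3.14, 3.14].

INTERFACE

Orientations are given as a unit quaternion [x, y, z, w].
In Python, from plant import ctrl gives the robot as it stands. The module is installed in compiled form; this text tells all that it offers.
- The arm moves only by the tool send_rows, never from a script. Its argument "steps" is a list of rows, each a list of 5 numbers: the shift along the tool's x, y, z in m, then the turn about the tool's z in degrees, then the opening, from -1 (shut) to 1 (fully open). A call has 1 to 12 rows; each row is the pose to reach, as a shift and turn from the pose commanded when the call began, along the tool's axes at that moment; what a row does not reach only later rows make up. A row lasts 1/10 s, in which the tool goes at most 50 mm and 8.59 degrees, less where a joint would pass 70% of its speed; a pose out of reach is approached as far as the arm can. A call with a gripper value outside its range is refused whole. The fingers move at their own pace and stop on an object; "squeeze" is the grip in N (left out, the last holds). Time passes only in rows, so rows that repeat a pose let the fingers close. It gives the time, the measured TCP pose, the force, the opening and the grip force at its end, in the units of the state.
- ctrl.get_state(): the state, without advancing time (a new reading comes with each control period).
- ctrl.read_camera(name): name is "scene" or "top" or "wrist"; returns the picture (400x640x3 uint8, red, green, blue); there is no depth.
- ctrl.calibration(name): a dict with "intrinsics" (3x3 intrinsics, pixels), "k1" (the pictures are not rectified: a ray, as slopes to the right and down, at radius r is drawn at 1 + k1 r^2 times it, then the intrinsics apply), "extrinsics" (4x4, takes a point from world to camera coordinates); the wrist camera has in their place "tool_from_camera" (4x4, takes a point from camera to tool coordinates, whose origin is the TCP and whose axes are the flange's). Camera axes: x right, y up, looking along -z (the intrinsics and any distortion apply to the point x, -y, -z); pixel columns grow to the right and rows downward; lengths in m; the calibration is good to about 2 mm. A picture is of the moment at which its call begins: read the wrist's pose just before it. calibration takes no time and is no camera call.
- ctrl.sign_off(): hands the job in; it is judged then, once.
The state is a dict: "time": time; "qpos": joint angles; "dq": joint speeds; "joint_efforts": joint torques, N m; "eef_pos": TCP position; "tcp_rot": TCP orientation; "contact_force": force on the tool from outside, world axes, zero at the start; "wrist_torque": the same for the moment, N m; "opening": opening from 0.0 (shut) to 1.0 (fully open); "finger_force": force on a finger pad.
Only numpy, scipy, OpenCV 4.12 (cv2) and the standard library are available. Lean on these libraries where they do the work, as an engineer would, in place of code of your own. Each camera call takes 0.05 s, during which the arm holds its last target. There are 200 camera calls.

## Working session

There is one attempt and no reset: what is moved stays moved. The work goes in short steps, Python scripts to look and compute and a tool call to move; the robot and the scene stay as the last step left them, time stands still between calls to the robot, and variables do not carry over. Pictures are saved under pics/ and viewed, at most 10 in all, crops included, and the job is handed in when it is done.

Besides the shell and the picture viewer there is one more tool, called as name(argument=value, ...), one argument or row to a line, values as JSON. send_rows: Moves the arm, as the interface text tells. Its arguments: {"type":"object","properties":{"steps":{"type":"array","items":{"type":"array","items":{"type":"number"}}},"squeeze":{"type":"number"}},"required":["steps"]}

```bash
mkdir -p pics
cat > h.py <<'E'
import numpy as np, cv2
from plant import ctrl
from scipy.spatial.transform import Rotation as R
def snap(name,f):
    s=ctrl.get_state(); im=ctrl.read_camera(name)
    cv2.imwrite('pics/'+f,im[:,:,::-1]); return s,im
def ray(name,px,s=None):
    c=ctrl.calibration(name); K=np.array(c['intrinsics'])
    xd=np.array([(px[0]-K[0,2])/K[0,0],(px[1]-K[1,2])/K[1,1]]); x=xd.copy()
    for _ in range(20): x=xd/(1+c['k1']*(x@x))
    d=np.array([x[0],-x[1],-1])
    if name=='wrist':
        T=np.array(c['tool_from_camera']); B=np.eye(4); B[:3,:3]=R.from_quat(s['tcp_rot']).as_matrix(); B[:3,3]=s['eef_pos']
        M=B@T
    else: M=np.linalg.inv(np.array(c['extrinsics']))
    return M[:3,3],M[:3,:3]@d
def atz(name,px,z,s=None):
    o,d=ray(name,px,s); return o+d*(z-o[2])/d[2]
E
python3 - <<'E'
from h import *
for n in ('scene','top'): snap(n,n+'0.png')
s=ctrl.get_state(); print(s['time'],s['eef_pos'],s['tcp_rot'],s['opening'])
E
```

```text
0.1 [ 0.1524029  -0.6569675   0.23806278] [ 9.93520556e-01  1.13647339e-01  4.13590141e-05 -1.08898679e-03] 0.9988160582973904
```

View pics/scene0.png

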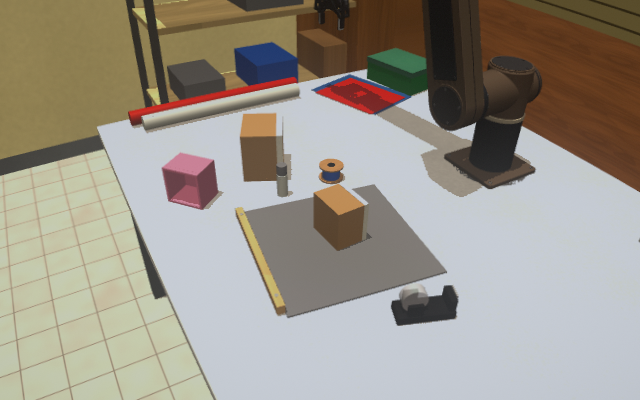

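View pics/top0.png

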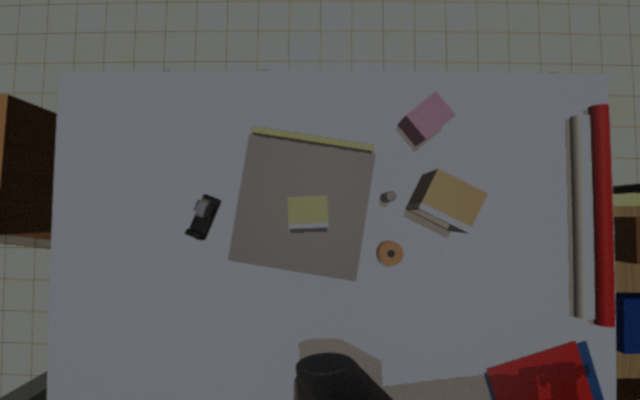

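Candidates are the brown box on the mat (top 308,212; scene 340,216), a larger brown box off the mat (top 447,202; scene 262,147) and a pink box (top 427,118; scene 190,180). The one on the mat fits: it's not pink, and it's the smaller brown one. I'll confirm it in a crop and measure it.

Run:
```python
import cv2
im=cv2.imread('pics/top0.png')[115:290,180:410]
im=cv2.convertScaleAbs(im,alpha=1.6)
cv2.imwrite('pics/top0c.png',cv2.resize(im,None,fx=3.4,fy=3.4,interpolation=cv2.INTER_CUBIC))
```

```text
(no output)
```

View pics/top0c.png

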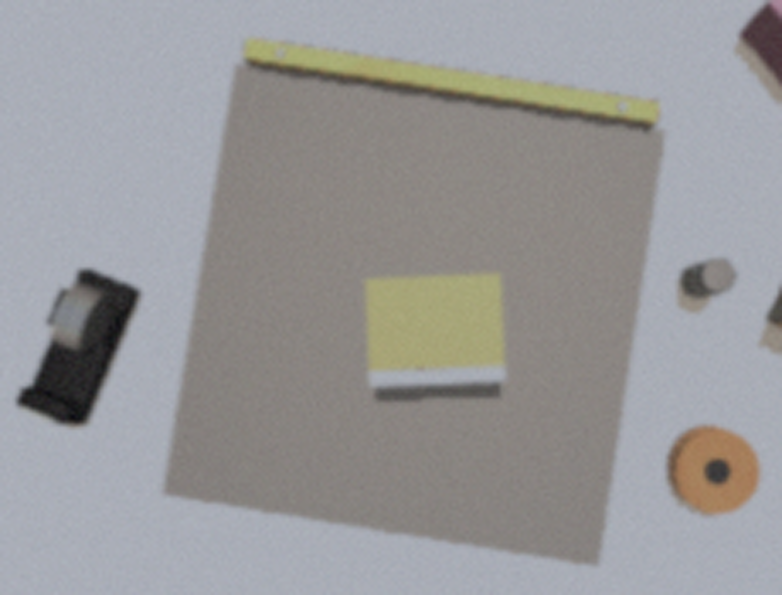

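The crop shows the giftbox lying on the mat, with top-face corners at crop (366,280), (500,273), (505,381) and (371,388). The white band at the robot-side edge is the rim. The rail's near top edge runs from (246,63) to (656,124). The glue stick, spool and dispenser are all off the mat.

Run:
```python
from h import *
f=lambda p,z: atz('top',(180+(p[0]+.5)/3.4-.5,115+(p[1]+.5)/3.4-.5),z)
B=[f(p,.104) for p in [(366,280),(500,273),(505,381),(371,388)]]
for b in B: print('box',b.round(4))
print([np.linalg.norm(B[i]-B[(i+1)%4]).round(4) for i in range(4)])
rl,rr=f((246,63),.028),f((656,124),.028); print('rail',rl,rr,np.linalg.norm(rl-rr))
M=[f(p,.004) for p in [(663,130),(598,563),(165,492)]]
print('mat',M,[np.linalg.norm(M[i]-M[i+1]) for i in (0,1)])
d=rl-rr; print('rail normal yaw',np.degrees(np.arctan2(-d[0],d[1])))
for i,j in((1,0),(2,3)):
  d=B[j]-B[i]; print('box push yaw',np.degrees(np.arctan2(-d[0],d[1])))
for i,j in((3,0),(2,1)):
  d=B[j]-B[i]; print('side yaw',np.degrees(np.arctan2(d[1],d[0])))
d=M[0]-M[1];print('mat side yaw',np.degrees(np.arctan2(d[1],d[0])))
print('rim',(B[2]+B[3])/2)
for n,p,z in(('glue',(718,275),.09),('spool',(715,470),.04),('disp',(85,350),.04)): print(n,f(p,z))
print(R.from_quat(ctrl.get_state()['tcp_rot']).as_matrix().round(3))
```

```text
box [0.5844 0.1121 0.104 ]
box [0.5904 0.0131 0.104 ]
box [0.5108 0.0088 0.104 ]
box [0.5048 0.1075 0.104 ]
[np.float64(0.0993), np.float64(0.0797), np.float64(0.0989), np.float64(0.0798)]
rail [0.7635703  0.21809332 0.028     ] [ 0.71553342 -0.11364685  0.028     ] 0.3352000683150362
mat [array([ 0.71482095, -0.12305788,  0.004     ]), array([ 0.3608627 , -0.07063716,  0.004     ]), array([0.41415048, 0.28321717, 0.004     ])] [np.float64(0.3578189094851399), np.float64(0.3578442101611804)]
rail normal yaw -8.239317526054375
box push yaw 3.440618287925939
box push yaw 3.517027634285692
side yaw 3.320145205269286
side yaw 3.026071517010351
mat side yaw -8.42419043942572
rim [0.50780242 0.05818225 0.104     ]
glue [ 0.5909295  -0.15057753  0.09      ]
spool [ 0.44050772 -0.15817725  0.04      ]
disp [0.53000282 0.34060573 0.04      ]
[[ 0.974  0.226 -0.   ]
 [ 0.226 -0.974  0.002]
 [ 0.    -0.002 -1.   ]]
```

send_rows(
  steps=[
    [0.315,-0.17,0,0,-1],
    [0.315,-0.17,0,0,-1],
    [0.315,-0.17,0,0,-1],
    [0.315,-0.17,0,0,-1],
    [0.315,-0.17,0,0,-1],
    [0.315,-0.17,0,0,-1],
    [0.315,-0.17,0,0,-1],
    [0.398,-0.397,0,0,-1],
    [0.398,-0.397,0,0,-1],
    [0.398,-0.397,0,0,-1],
    [0.398,-0.397,0,0,-1],
    [0.398,-0.397,0,0,-1],
  ],
)

```text
time: 1.3
eef_pos: [0.4502, -0.1786, 0.2389]
tcp_rot: [0.994, 0.114, -0.0, -0.0]
contact_force: [0.8, -0.4, 0.3]
opening: -0.005
finger_force: 0.0
```

send_rows(
  steps=[
    [0.066,-0.226,0,9.7,-1],
    [0.066,-0.226,0,9.7,-1],
    [0.066,-0.226,0,9.7,-1],
    [0.066,-0.226,0,9.7,-1],
    [0.066,-0.226,0,9.7,-1],
    [0.066,-0.226,0,9.7,-1],
    [0.066,-0.226,0,9.7,-1],
  ],
)

```text
time: 2.0
eef_pos: [0.4634, 0.055, 0.2389]
tcp_rot: [1.0, 0.031, -0.0, 0.0]
contact_force: [0.4, -0.2, 0.6]
opening: -0.003
finger_force: 0.0
```

Run:
```python
from h import *
s,im=snap('wrist','w1.png'); print(s['eef_pos'],R.from_quat(s['tcp_rot']).as_matrix().round(3))
```

```text
[0.463388   0.05496044 0.23892434] [[ 0.998  0.061 -0.001]
 [ 0.061 -0.998 -0.   ]
 [-0.001  0.    -1.   ]]
```

View pics/w1.png

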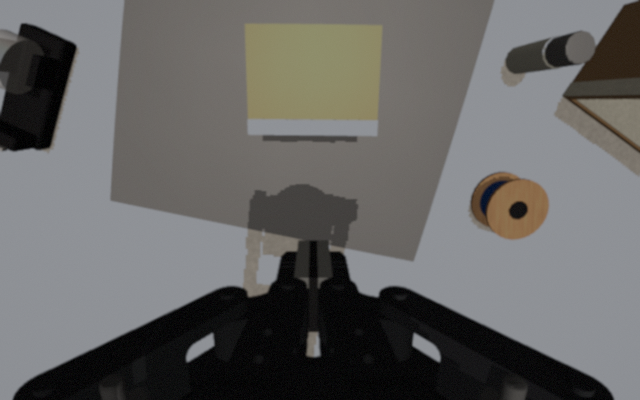

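The wrist view shows the rim edge from (248,135) to (378,136), level and centred over the shut fingers at column 313, so the alignment is good. Next I'll check the distance and descend.

Run:
```python
from h import *
s=ctrl.get_state()
Rm=R.from_quat(s['tcp_rot']).as_matrix()
for p in((248,135),(378,136)):
  w=atz('wrist',p,.104,s); print(w, Rm.T@(w-s['eef_pos']))
```

```text
[0.50593325 0.10740527 0.104     ] [ 0.04554977 -0.05078791  0.13493777]
[0.5111248  0.00633814 0.104     ] [0.04475758 0.05040936 0.13497565]
```

send_rows(
  steps=[
    [0,0,0.045,0,-1],
    [0,0,0.09,0,-1],
    [0,0,0.12,0,-1],
    [0,0,0.136,0,-1],
    [0,0,0.136,0,-1],
  ],
)

```text
time: 2.55
eef_pos: [0.4615, 0.0528, 0.1002]
tcp_rot: [1.0, 0.028, -0.003, -0.0]
contact_force: [-0.0, 0.6, 0.4]
opening: 0.002
finger_force: 0.0
```

send_rows(
  steps=[
    [0.02,0,0,0,-1],
    [0.03,0,0,0,-1],
    [0.038,0,0,0,-1],
    [0.046,0,0,0,-1],
    [0.054,0,0,0,-1],
    [0.062,0,0,0,-1],
    [0.07,0,0,0,-1],
  ],
)

```text
time: 3.25
eef_pos: [0.5344, 0.0584, 0.1034]
tcp_rot: [1.0, 0.029, 0.0, -0.0]
contact_force: [0.1, 0.3, 0.5]
opening: 0.002
finger_force: 0.1
```

Run:
```python
from h import *
s,im=snap('scene','s2.png'); print(s['eef_pos'],s['contact_force'])
c=im[150:310,230:480]; cv2.imwrite('pics/s2c.png',cv2.resize(c[:,:,::-1],None,fx=3,fy=3,interpolation=cv2.INTER_CUBIC))
```

```text
[0.53435105 0.05838671 0.10341513] [0.11979674 0.31959168 0.52246369]
```

View pics/s2c.png

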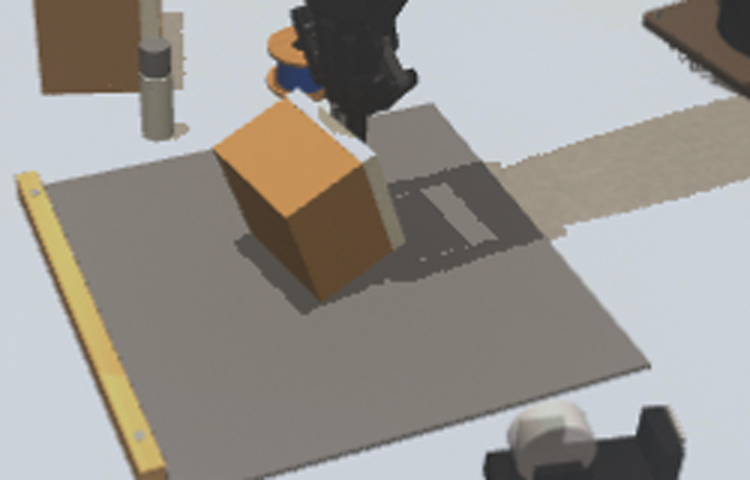

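The box is tipping over its bottom edge without sliding and leans about 20–25°. Its rim is at crop (330,130), against the fingers. I'll keep pushing slowly.

send_rows(
  steps=[
    [0.006,0,0,0,-1],
    [0.012,0,0,0,-1],
    [0.018,0,0,0,-1],
    [0.024,0,0,0,-1],
    [0.03,0,0,0,-1],
    [0.034,0,0,0,-1],
    [0.034,0,0,0,-1],
    [0.034,0,0,0,-1],
    [0.034,0,0,0,-1],
    [0.034,0,0,0,-1],
  ],
)

```text
time: 4.3
eef_pos: [0.5674, 0.0603, 0.1033]
tcp_rot: [1.0, 0.029, -0.0, -0.0]
contact_force: [0.5, -0.9, 0.1]
opening: -0.0
finger_force: 0.0
```

Run:
```python
from h import *
s,im=snap('scene','s3.png'); print(s['eef_pos'],s['contact_force'])
snap('top','t3.png')
t=cv2.imread('pics/t3.png')[115:290,220:400]; t=cv2.convertScaleAbs(t,alpha=1.6)
c=im[150:310,230:440,::-1]
r=lambda a:cv2.resize(a,(390,int(a.shape[0]*390/a.shape[1])),interpolation=cv2.INTER_CUBIC)
a,b=r(c),r(t); print(a.shape,b.shape)
h=max(len(a),len(b)); z=np.zeros((h,780,3),np.uint8); z[:len(a),:390]=a; z[:len(b),390:]=b
cv2.imwrite('pics/c3.png',z)
```

```text
[0.56735504 0.06025365 0.10328424] [ 0.47941599 -0.88431315  0.1235673 ]
(297, 390, 3) (379, 390, 3)
```

View pics/c3.png

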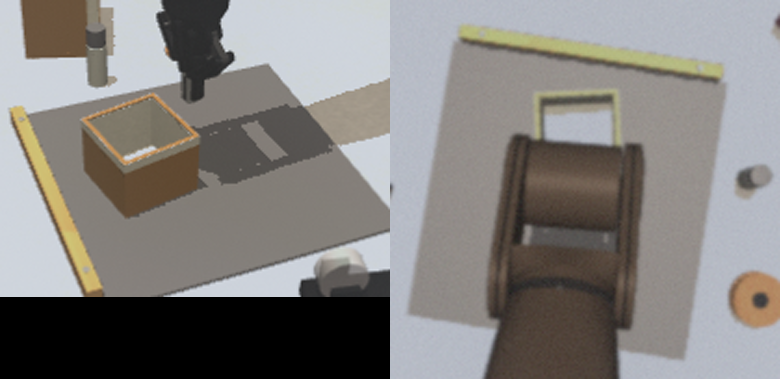

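The box now stands mouth up. Its far mouth edge runs from (534,93) to (617,90) in the top view, on the right of the composite. Next I'll work out the push pose.

Run:
```python
from h import *
k=390/180
f=lambda p: atz('top',(220+(p[0]-390+.5)/k-.5,115+(p[1]+.5)/k-.5),.084)
a,b=f((534,93)),f((620,90)); print(a,b,np.linalg.norm(a-b))
d=a-b; yaw=np.arctan2(-d[0],d[1]); u=np.array([np.cos(yaw),np.sin(yaw)])
c=((a+b)/2)[:2]-.05*u; print('yaw',np.degrees(yaw),'centre',c)
th=np.radians(-8.35); n=np.array([np.cos(th),np.sin(th)]); m=np.array([-n[1],n[0]])
rl=np.array([.7396,.0522]) # rail face midpoint
print('centre to rail',(rl-c)@n,'lateral',(rl-c)@m)
s=ctrl.get_state(); Rm=R.from_quat(s['tcp_rot']).as_matrix()
for back in (.105,.061): 
  t=np.array([*(c-back*n),.035]); print('tcp',t,'tool shift',Rm.T@(t-s['eef_pos']))
```

```text
[0.68726039 0.11787233 0.084     ] [0.69146622 0.01528402 0.084     ] 0.10267449367595124
yaw 2.34765129232438 centre [0.63940527 0.06453003]
centre to rail 0.10092316878140188 lateral 0.0023509153066405665
tcp [0.53551833 0.0797781  0.035     ] tool shift [-0.03072827 -0.02134473  0.06834977]
tcp [0.57905191 0.07338843 0.035     ] tool shift [ 0.01235744 -0.01242164  0.06834672]
```

send_rows(
  steps=[
    [-0.02,-0.01,0,5,0],
    [-0.032,-0.021,0,11.7,0],
    [-0.032,-0.021,0,11.7,0],
    [-0.032,-0.021,0.03,11.7,0],
    [-0.032,-0.021,0.06,11.7,0],
    [-0.032,-0.021,0.068,11.7,0],
    [-0.032,-0.021,0.068,11.7,0],
  ],
)

```text
time: 5.1
eef_pos: [0.5337, 0.079, 0.034]
tcp_rot: [0.997, -0.072, -0.002, 0.0]
contact_force: [0.6, -0.0, -1.0]
opening: 0.504
finger_force: 0.0
```

send_rows(
  steps=[
    [0.015,0,0,0,0],
    [0.026,0,0,0,0],
    [0.032,0,0,0,0],
    [0.038,0,0,0,0],
    [0.044,0,0,0,0],
    [0.05,0,0,0,0],
    [0.056,0,0,0,0],
    [0.062,0,0,0,0],
    [0.068,0,0,0,0],
    [0.074,0,0,0,0],
    [0.08,0,0,0,0],
    [0.08,0,0,0,0],
  ],
)

```text
time: 6.3
eef_pos: [0.6148, 0.0673, 0.0355]
tcp_rot: [0.997, -0.073, 0.001, 0.0]
contact_force: [-0.1, 0.1, -0.1]
opening: 0.501
finger_force: 0.0
```

Run:
```python
from h import *
s,im=snap('scene','s4.png'); print(s['eef_pos'],s['contact_force'])
snap('top','t4.png')
t=cv2.imread('pics/t4.png')[115:245,240:380]; t=cv2.convertScaleAbs(t,alpha=1.6)
c=im[180:310,230:370,::-1]
r=lambda a:cv2.resize(a,(400,int(a.shape[0]*400/a.shape[1])),interpolation=cv2.INTER_CUBIC)
cv2.imwrite('pics/c4.png',np.hstack([r(c),r(t)]))
```

```text
[0.6147824  0.06728491 0.03545388] [-0.129078    0.14766791 -0.12097864]
```

View pics/c4.png

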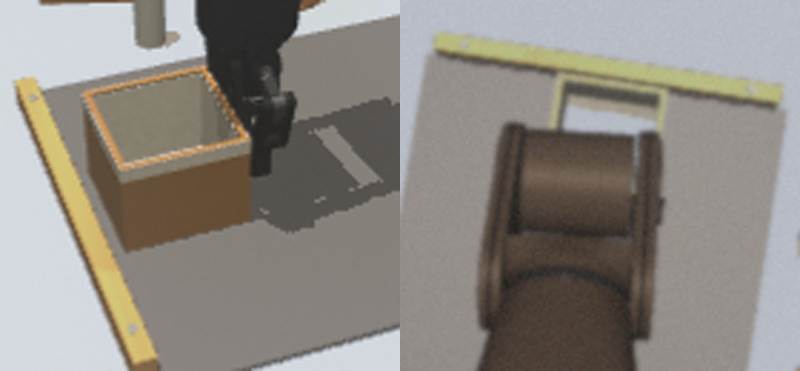

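The box stands parallel to the rail: its far mouth edge runs (560,77)–(665,92) against the rail edge (440,50)–(780,103). About 15 mm of gap is left, so I'll push gently on until the force rises.

send_rows(
  steps=[
    [0.004,0,0,0,0],
    [0.008,0,0,0,0],
    [0.011,0,0,0,0],
    [0.013,0,0,0,0],
    [0.015,0,0,0,0],
  ],
)

```text
time: 6.9
eef_pos: [0.6284, 0.0655, 0.0352]
tcp_rot: [0.997, -0.073, -0.0, 0.0]
contact_force: [-2.2, 0.2, 0.4]
opening: 0.5
finger_force: 0.0
```

send_rows(
  steps=[
    [0.001,0,0,0,0],
    [0.002,0,0,0,0],
    [0.003,0,0,0,0],
    [0.003,0,0,0,0],
  ],
)

```text
time: 7.3
eef_pos: [0.629, 0.0656, 0.0348]
tcp_rot: [0.997, -0.073, -0.003, -0.0]
contact_force: [-8.8, 2.2, 3.3]
opening: 0.501
finger_force: 0.0
```

send_rows(
  steps=[
    [0.001,0,0,0,0],
    [0.002,0,0,0,0],
    [0.002,0,0,0,0],
    [0.002,0,0,0,0],
  ],
)

```text
time: 7.7
eef_pos: [0.629, 0.0657, 0.0344]
tcp_rot: [0.997, -0.074, -0.006, -0.0]
contact_force: [-14.3, 1.5, 7.3]
opening: 0.499
finger_force: 0.0
```

The arm no longer advances and the force has reached 14 N, so the box is seated on the rail. I'll back off and look.

send_rows(
  steps=[
    [-0.005,0,0,0,0],
    [-0.015,0,0,0,0],
    [-0.04,0,0,0,0],
    [-0.06,0,0,0,0],
    [-0.07,0,-0.05,0,0],
    [-0.07,0,-0.1,0,0],
    [-0.12,0,-0.14,0,0],
    [-0.15,0,-0.14,0,0],
    [-0.15,0,-0.14,0,0],
  ],
)

```text
time: 8.6
eef_pos: [0.4821, 0.0874, 0.1768]
tcp_rot: [0.997, -0.072, 0.001, -0.0]
contact_force: [-0.1, -0.0, -1.1]
opening: 0.502
finger_force: 0.0
```

Run:
```python
from h import *
s,im=snap('scene','s5.png'); print(s['time'],s['eef_pos'],s['contact_force'])
snap('top','t5.png')
t=cv2.imread('pics/t5.png')[115:245,240:380]; t=cv2.convertScaleAbs(t,alpha=1.6)
c=im[180:310,230:370,::-1]
r=lambda a:cv2.resize(a,(400,int(a.shape[0]*400/a.shape[1])),interpolation=cv2.INTER_CUBIC)
cv2.imwrite('pics/c5.png',np.hstack([r(c),r(t)]))
```

```text
8.6 [0.48209379 0.08735461 0.17681621] [-0.12831878 -0.04333535 -1.12787039]
```

View pics/c5.png

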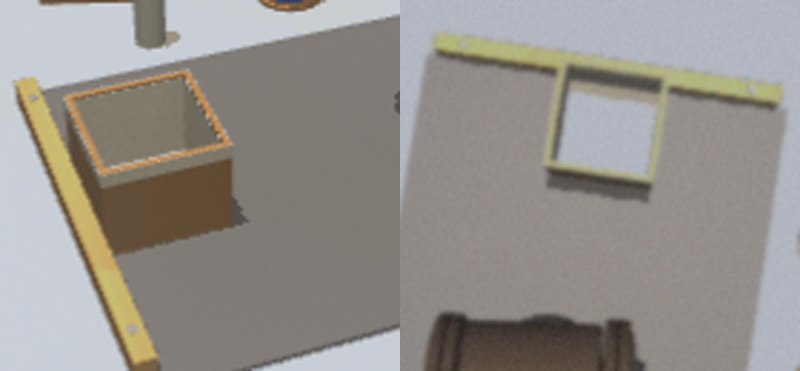

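The box stands upright with its far mouth edge (564,66)–(666,80) over the rail's near face. Its near edge (545,167)–(652,184) slopes about 9.0° against the rail's 8.7°, so it is flush. The arm is clear, so I'm handing in.

```bash
python3 -c "
from plant import ctrl
print(ctrl.sign_off())"
```

```text
the job is handed in; nothing more can be done
None
```

I tipped the gift box upright, pushed it flush against the rail, left it standing there with the arm clear, and handed the job in at about 8.6 s; no verdict was returned.

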